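# Put the printing block away in the snap-lid case

## Robot

A 6-joint arm with a two-finger parallel gripper is mounted at the origin on the work surface. World frame = base frame: x ahead of the robot, y to its left, z up, the work surface at z = 0. Lengths are in m, angles in rad, forces in N, time in s.
With the tool pointing down it reaches from about 0.275 to 1 m from the base axis. Payload 8.4 kg.
Tool frame: the origin (TCP) lies on the centre line of the jaws, within the pads' length; the fingertips stand 17 mm ahead of it and the grasp point (between the pads) lies 2 mm behind it (bot.tcp_to_tips is the y of the fingertips in the tool frame, in m); y points along the fingers, z is the direction in which the jaws open and shut, and the axes are right-handed (so a half turn about y gives the same grasp; the last joint's range is limited). The gripper opens to 85 mm and grips with 20 to 120 N. Pads are 22 mm wide; open, the fingers measure 114 mm over their backs; the gripper's body (76 mm by 85 mm) begins 54 mm behind the grasp point. The pads swing forward as they close: fully open they stand 13 mm farther back than shut.
Start: joints at [-1.115, 0.353, 1.633, -0, 1.155, -0.002], TCP at [0.276, -0.561, 0.248] pointing down, gripper open.
Joint ranges: [-2.63, 2.63], [-0.92, 2.1], [0.06, 2.66], [-1.3, 4.44], [0, 2.69], [-3.02, 3.02]. Speed limits (rad/s): [2.22, 2.22, 2.79, 3.14, 3.14, 3.14].

## Interface

Orientations are given as a unit quaternion [x, y, z, w].
In Python, from workcell import bot, hand, kinematics, get_obs, vision, hand_in gives the robot as it stands. The module is installed in compiled form; this text tells all that it offers. Calls block until the motion is done:
- bot.reach(position, orientation): joint-space move of the TCP to a pose.
- bot.servo_line(position, ori=None, velocity=0.15): straight line of the TCP; ori=None keeps the orientation; velocity is the mean speed in m/s.
- bot.goto_joints(angles): joint-space move.
- hand.move_gripper(opening, strength=None): finger opening in m; strength is the grip in N (None keeps the last); returns when the fingers have stopped.
- bot.dwell(seconds).
- kinematics.solve_ik(position, orientation): joint angles nearest the present ones, or None.
- get_obs(): the state.
- vision.read_camera(name): name is "scene" or "side" or "wrist"; returns a dict with "frame" (400x640x3 uint8, red, green, blue), "intrinsics" (3x3 intrinsics, pixels), "view" (4x4, takes a point from world to camera coordinates). Camera axes: x right, y down, z forward; pixel columns grow to the right and rows downward; lengths in m; the calibration is good to about 2 mm. A picture is of the moment at which its call begins. There is no depth.
A pose or a line that the arm cannot do raises bot.IKError and nothing moves.
- hand_in(): hands the job in, once; it reports no verdict.
The state is a dict: "time_s": time; "joint_pos": joint angles; "joint_vel": joint speeds; "joint_efforts": joint torques, N m; "position": TCP position; "orientation": TCP orientation; "wrist_force": force on the tool from outside, world axes, zero at the start; "ft_torque": the same for the moment, N m; "gripper_width": finger opening in m.
Only numpy, scipy, OpenCV 4.12 (cv2) and the standard library are available. Lean on these libraries where they do the work, as an engineer would, in place of code of your own. Each camera call takes 0.05 s, during which the arm holds its last target.

## Task

Put the wooden printing block away: press the case's sprung brass tab inward while lifting to free the lid, and swing the lid wide open so that it stays. Set the block down inside on its flat face, without dropping it, then shut the lid until the tab snaps home under its rod; leave the other things on the table where they are.

Things in the scene. Friction and masses are not known exactly. Their poses are not given: they have to be found in the camera images.
- case: wooden case fixed to the table, outside 140 (x) x 220 (y) x 85 mm high without its lid; walls and floor 8 mm. Origin: centre of underside, on the table; x from front (tab side, to the robot's right) to back (hinges), z up. A brass strike rod, 12 mm diameter, 92 mm long along y, in front, axis at x = -110, z = 60 mm, on an arm at each end (y = +-46 mm).
- lid (a joint): opening angle of the wooden lid, rad: 0 shut, 1.57 upright, leaning back at its stop 2.1 (tab then clear of the mouth). Lid 12 mm thick, 143 mm from hinge to front edge, 220 mm wide, 0.25 kg. Stiff hinge, stays at any angle; 2 to 5 N at the front edge moves it. Pushed down at its front edge the last bit (5 to 10 N), the tab's barb rides past the rod and snaps under it by itself.
- tab (a joint): inward travel of the brass tab, m: 0 sprung out, 0.015 at its stop (spring 1.5 to 4 N). It slides in the lid, along case +x when shut. Its plate hangs from the lid's front edge behind the rod, front face at case x = -94, z = 34 to 85 mm, with a barb pointing out under the rod, which holds the lid shut: it comes free only when lifted while the tab is held in about 13 mm.
- tab_lip (a point): middle of the tab's finger lip, a brass plate 56 mm wide (case y), 34 x 4 mm, flaring out and up at 45 degrees; shut, from case x, z = (-93, 80) to (-117, 104) mm, this point at (-105, 92). Closed fingers tilted 45 degrees (pointing along case x and down) fit flat under it, above the rod; pushed inward, then up about the hinge, they press the tab and lift the lid. Moves with both.
- lid_hinge (a point): middle of the lid's hinge line, which runs along case y at the back: case x = +70 mm, z = 85.5 mm.
- lid_edge (a point): middle of the lid's front edge, on its upper (outer) face; with the lid shut at case x = -73 mm, z = 97.5 mm. Moves with the lid.
- block_mid (a point): the printing block, light wood, 0.25 kg (varies): a flat base 96 x 60 x 18 mm with a handle bar standing on it, 80 mm long along x, 24 mm wide along y, from 18 to 52 mm above the block's underside. This point is at its centre, 26 mm above the underside; x along the length of base and handle, z up. It fits in the case at any yaw.
- round_stamp: round wooden stamp, 68 mm diameter foot, 68 mm high, bystander; origin: centre of its underside.
- bowl: dark brown glazed bowl, 140 mm across, 75 mm high, bystander; origin: centre of its underside.
- jar: blue ceramic jar, 76 mm diameter, 100 mm high, bystander; origin: centre of its underside.
- cup: white cup, 72 mm across, 70 mm high, bystander; origin: centre of its underside.
- brush: flat brush lying on the table, handle towards its -x, bystander; origin: centre of its underside.
- spool: wooden spool standing up, 60 mm diameter, 70 mm high, bystander; origin: centre of its underside.

How it is judged:
On the way, in this order (a step that is already met when the one before it is completed fails the run):
1. the lid is swung open, past 1.0 rad (value of joint lid above 1 rad), for 0.2 s.
2. the block lies on its flat face inside the open case, let go (x of block_mid in the frame of case between -0.06 and 0.06 m and y of block_mid in the frame of case between -0.1 and 0.1 m and z of block_mid in the frame of case between 0.02 and 0.046 m and angle between block_mid's own z axis and vertical below 0.2 rad and contact force between the fingers and block below 0.1 N and value of joint lid above 0.6 rad), for 0.2 s.
At the end, for the whole second after the job is handed in: The block's centre is inside the case (within 60 mm of its middle along x, 100 mm along y, 20 to 46 mm above the table), on its flat face within 0.2 rad, at rest and let go; the lid is shut (below 0.03 rad) and the tab has sprung out (below 4 mm) under its rod (x of block_mid in the frame of case between -0.06 and 0.06 m and y of block_mid in the frame of case between -0.1 and 0.1 m and z of block_mid in the frame of case between 0.02 and 0.046 m and angle between block_mid's own z axis and vertical below 0.2 rad and contact force between the fingers and block below 0.1 N and value of joint lid below 0.03 rad and value of joint tab below 0.004 m and linear speed of block below 0.02 m/s); the robot touches nothing.
It fails at once if a bystander is shifted more than 40 mm (distance of any of round_stamp, bowl, jar, cup, brush, spool from where it was at the start of the episode above 0.04 m).
It fails at once if the block is dropped (faster than 0.7 m/s out of the fingers) (contact force between the fingers and block below 0.05 N and linear speed of block above 0.7 m/s).
It also fails if it takes over 72 s, if anything falls off the work surface, if the arm or the gripper's body presses on something with over 40 N, if the wrist force passes 120 N, or if a joint passes its speed limit or range.

## Working session

There is one attempt and no reset: what is moved stays moved. The work goes in short steps, each a Python script; the robot and the scene stay as the last script left them, time stands still between calls to the robot, and variables do not carry over. Pictures are saved under pics/ and viewed, and the job is handed in when it is done.

```bash
mkdir -p pics; python3 - <<'E'
from workcell import bot, hand, kinematics, get_obs, vision
import cv2,numpy as np
for n in ["scene","side","wrist"]:
    r=vision.read_camera(n); cv2.imwrite(f"pics/{n}0.png",r["frame"][...,::-1])
    print(n,np.round(r["intrinsics"],1).tolist(),np.round(r["view"],4).tolist())
print(get_obs(), bot.tcp_to_tips)
E
```

```text
scene [[513.2, 0.0, 319.3], [0.0, 513.2, 200.7], [0.0, 0.0, 1.0]] [[-0.5335, 0.8456, -0.0172, 0.2877], [0.6863, 0.421, -0.5931, -0.3072], [-0.4943, -0.3282, -0.805, 1.6236], [0.0, 0.0, 0.0, 1.0]]
side [[489.8, 0.0, 311.2], [0.0, 489.8, 204.3], [0.0, 0.0, 1.0]] [[-0.9675, -0.2526, 0.0071, 0.5087], [-0.1643, 0.6071, -0.7774, 0.1697], [0.1921, -0.7534, -0.6289, 1.2049], [0.0, 0.0, 0.0, 1.0]]
wrist [[313.1, 0.0, 317.0], [0.0, 313.1, 198.9], [0.0, 0.0, 1.0]] [[0.4415, -0.8973, -0.0008, -0.6237], [-0.8575, -0.4221, 0.2942, -0.0381], [-0.2643, -0.1292, -0.9558, 0.3786], [0.0, 0.0, 0.0, 1.0]]
{'time_s': 0.15, 'joint_pos': array([-1.11541630e+00,  3.53499084e-01,  1.63392951e+00, -1.84475722e-05,
        1.15519364e+00, -2.42608975e-03]), 'joint_vel': array([-0.00053059, -0.00331858, -0.0025857 , -0.00046924,  0.00032137,
       -0.00034361]), 'joint_efforts': array([ 1.33778634e-03, -6.05637574e+01, -3.42337382e+01,  1.66418806e-05,
        6.25927132e-03, -2.42985868e-05]), 'position': array([ 0.27607573, -0.5603579 ,  0.24774233]), 'orientation': array([-0.16053922,  0.68901522, -0.68830846,  0.16036412]), 'wrist_force': array([ 0.00151342, -0.21633962, -0.26353966]), 'ft_torque': array([ 0.04127642, -0.02936388,  0.04681355]), 'gripper_width': 0.08522331890047599} 0.017
```

View pics/scene0.png

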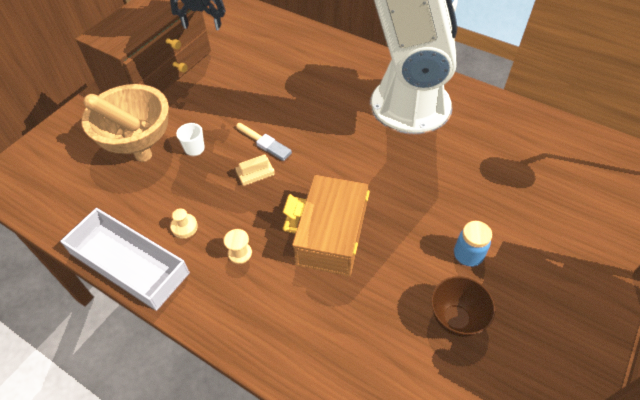

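View pics/side0.png

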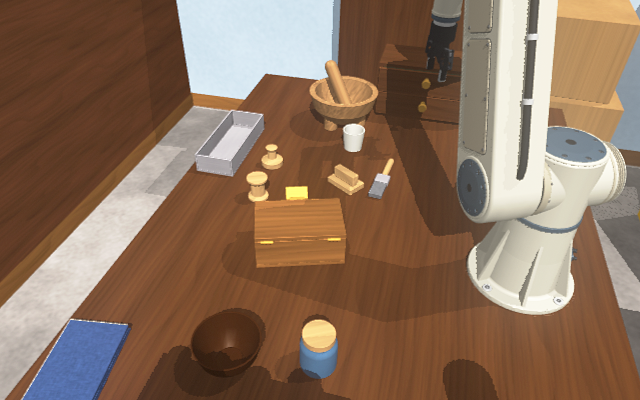

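View pics/wrist0.png

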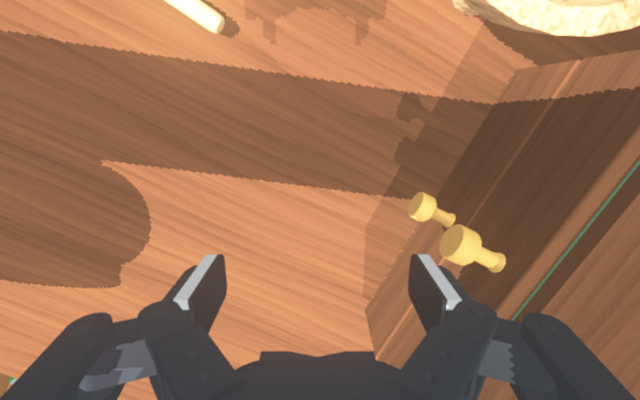

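The scene image shows the case around (333,225) with its tab lip to the left at (292,212). The block is at (255,170), the brush at (265,142), the spool at (238,247), the stamp at (183,224) and the cup at (191,139). I'll zoom in on the case and block.

```bash
python3 - <<'E'
import cv2
a=cv2.imread("pics/scene0.png")[140:290,220:390]; b=cv2.imread("pics/side0.png")[150:280,235:405]
cv2.imwrite("pics/z1.png",cv2.resize(a,None,fx=4,fy=4,interpolation=cv2.INTER_CUBIC)[:600])
cv2.imwrite("pics/z2.png",cv2.resize(b,None,fx=4,fy=4,interpolation=cv2.INTER_CUBIC))
E
```

```text
(no output)
```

View pics/z1.png

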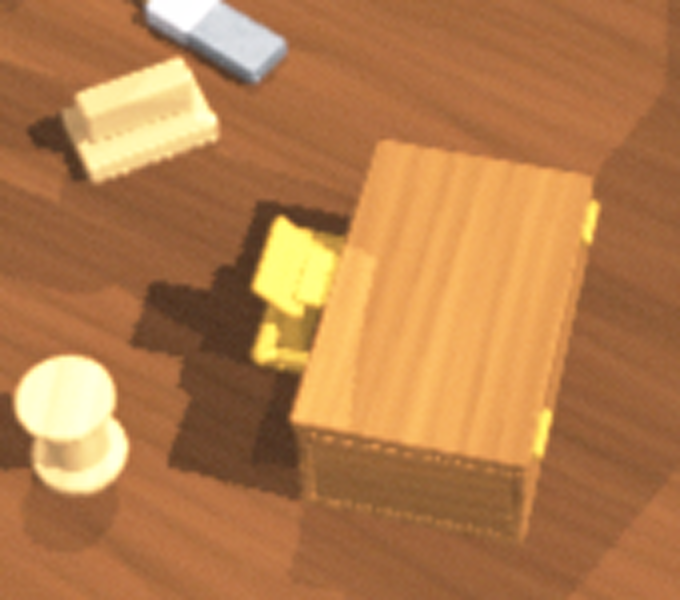

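View pics/z2.png

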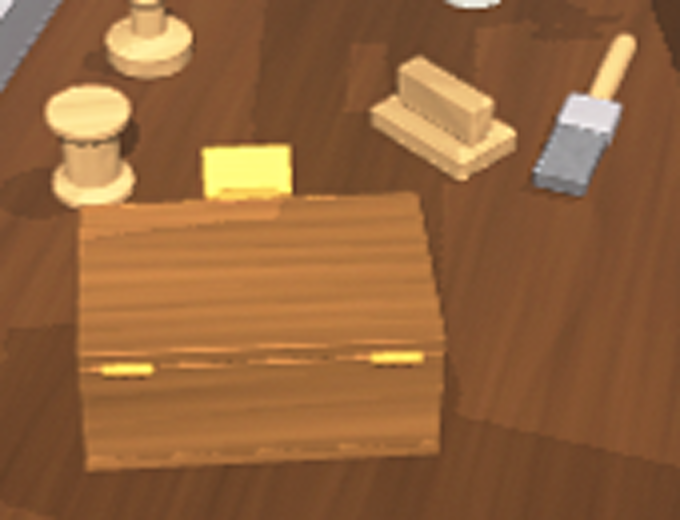

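```bash
cat > h.py <<'E'
from workcell import bot, hand, kinematics, get_obs, vision, hand_in
import cv2,numpy as np
from scipy.spatial.transform import Rotation as R
K={};V={}
def cam(n,save=None):
    r=vision.read_camera(n)
    if save: cv2.imwrite(f"pics/{save}.png",r["frame"][...,::-1])
    return r
def ray(px,z,K,V):
    d=np.linalg.inv(K)@np.array([px[0],px[1],1.]); Rm=V[:3,:3]; c=-Rm.T@V[:3,3]; d=Rm.T@d
    return c+d*(z-c[2])/d[2]
def proj(p,K,V):
    q=K@(V[:3,:3]@np.asarray(p)+V[:3,3]); return q[:2]/q[2]
E
python3 - <<'E'
from h import *
s=cam("scene");d=cam("side")
A=lambda l,o:[(x/4-0.375+o[0],y/4-0.375+o[1]) for x,y in l]
f=lambda l,o,r,z:np.array([ray(p,z,r["intrinsics"],r["view"]) for p in A(l,o)])
L=f([(380,141),(593,178),(527,465),(294,425)],(220,140),s,.0975); print(L.round(4)); print([np.linalg.norm(L[i]-L[i-1]).round(4) for i in range(4)],L.mean(0))
M=f([(418,196),(443,345),(79,353),(82,207)],(235,150),d,.0975); print(M.round(4));print([np.linalg.norm(M[i]-M[i-1]).round(4) for i in range(4)],M.mean(0))
for Q in(L,M): 
    v=(Q[1]+Q[2]-Q[0]-Q[3]); w=Q[0]+Q[1]-Q[2]-Q[3]; print("yaw x",np.arctan2(v[1],v[0]),"from y",np.arctan2(w[1],w[0]))
print("block base top scene(left, front, right)",f([(62,112),(92,165),(218,121)],(220,140),s,.018).round(4))
print("bottom",f([(97,182),(218,132)],(220,140),s,.0).round(4))
print("handle top",f([(77,100),(183,58)],(220,140),s,.052).round(4))
print("side base top",f([(370,112),(462,170),(516,133)],(235,150),d,.018).round(4))
print("side handle",f([(400,65),(418,57),(493,97),(475,110)],(235,150),d,.052).round(4))
E
```

```text
[[ 0.4688 -0.0567  0.0975]
 [ 0.4235  0.0758  0.0975]
 [ 0.6282  0.1459  0.0975]
 [ 0.6765  0.016   0.0975]]
[np.float64(0.2201), np.float64(0.14), np.float64(0.2163), np.float64(0.1386)] [0.54926826 0.04521997 0.0975    ]
[[ 0.4653 -0.0531  0.0975]
 [ 0.4211  0.0827  0.0975]
 [ 0.627   0.1453  0.0975]
 [ 0.6719  0.0147  0.0975]]
[np.float64(0.2174), np.float64(0.1427), np.float64(0.2152), np.float64(0.1381)] [0.54630852 0.04740101 0.0975    ]
yaw x 1.9136842361995228 from y -2.8082850446509102
yaw x 1.8938482220526287 from y -2.835338942854851
block base top scene(left, front, right) [[ 0.5104 -0.3001  0.018 ]
 [ 0.5376 -0.2526  0.018 ]
 [ 0.4594 -0.2007  0.018 ]]
bottom [[ 0.5378 -0.2512  0.    ]
 [ 0.4563 -0.2048  0.    ]]
handle top [[ 0.5164 -0.2759  0.052 ]
 [ 0.4469 -0.2359  0.052 ]]
side base top [[ 0.5396 -0.2433  0.018 ]
 [ 0.4586 -0.1908  0.018 ]
 [ 0.4284 -0.2458  0.018 ]]
side handle [[ 0.5218 -0.2616  0.052 ]
 [ 0.511  -0.2756  0.052 ]
 [ 0.4469 -0.2392  0.052 ]
 [ 0.4566 -0.2196  0.052 ]]
```

```bash
cat >> h.py <<'E'
YAW=1.896; CX=np.array([np.cos(YAW),np.sin(YAW),0]); CY=np.array([-CX[1],CX[0],0]); CZ=np.array([0,0,1.])
C0=np.array([0.548,0.0463,0])+0.0015*CX
def W(x,y,z): return C0+x*CX+y*CY+z*CZ      # case m -> world
def ori(f,jaw):
    f=np.asarray(f,float)/np.linalg.norm(f); jaw=np.asarray(jaw,float); jaw=jaw-f*(jaw@f); jaw/=np.linalg.norm(jaw)
    return R.from_matrix(np.column_stack([np.cross(f,jaw),f,jaw])).as_quat()
def best(p,f,jaw):  # both grasp symmetries; pick nearest IK
    out=[]
    for s in (1,-1):
        q=ori(f,s*np.asarray(jaw)); j=kinematics.solve_ik(p,q)
        if j is not None: out.append((np.abs(np.array(j)-get_obs()["joint_pos"]).max(),q,j))
    return min(out,key=lambda t:t[0]) if out else None
E
python3 - <<'E'
from h import *
for n,o in (("scene",(220,140)),("side",(235,150))):
    r=cam(n); im=cv2.resize(r["frame"][o[1]:o[1]+150,o[0]:o[0]+170,::-1],None,fx=4,fy=4,interpolation=cv2.INTER_CUBIC)
    P=[(-.117,-.028,.104),(-.117,.028,.104),(-.093,.028,.08),(-.093,-.028,.08),(-.11,.046,.066),(-.11,-.046,.066),(-.07,-.11,0),(.07,.11,0),(.07,-.11,.0),(-.07,.11,0)]+[(x,y,.0975) for x in(-.073,.07) for y in (-.11,.11)]
    for p in P:
        u=proj(W(*p),r["intrinsics"],r["view"]); cv2.circle(im,tuple(int(v) for v in ((u-np.array(o)+.375)*4)),3,(255,0,0),-1)
    cv2.imwrite(f"pics/ov_{n}.png",im)
def g(u,n): return W((u+n)/2**.5/1000,0,(n-u)/2**.5/1000)
for tip in (-190,-130):
    for th in (0,.4,.8,1.2):
        fa=-np.pi/4-th; f=np.cos(fa)*CX+np.sin(fa)*CZ
        x,z=((tip-24)/2**.5/1000+(.014 if th else 0),(-24-tip)/2**.5/1000); h=np.array([.07,.0855]); d=np.array([x,z])-h
        c,s=np.cos(th),np.sin(th); e=h+np.array([c*d[0]+s*d[1],-s*d[0]+c*d[1]])
        p=W(e[0],0,e[1])-.017*f
        b=best(p,f,CY); print(tip,th,p.round(3),None if b is None else np.round(b[2],2))
E
```

```text
-190 0 [ 0.6   -0.107  0.129] [-0.45  0.76  1.47  0.53  1.54 -0.97]
-190 0.4 [ 0.584 -0.061  0.211] [-0.28  0.45  1.64  0.33  1.3  -0.73]
-190 0.8 [ 0.564 -0.001  0.273] [ 0.    0.23  1.74 -0.02  1.16 -0.32]
-190 1.2 [0.537 0.078 0.306] [ 0.38  0.18  1.79 -0.44  1.22  0.22]
-130 0 [ 0.586 -0.067  0.087] [-0.41  0.78  1.55  0.56  1.43 -0.99]
-130 0.4 [ 0.577 -0.04   0.156] [-0.25  0.49  1.7   0.35  1.18 -0.75]
-130 0.8 [ 0.564 -0.002  0.213] [ 0.    0.29  1.8  -0.02  1.04 -0.31]
-130 1.2 [0.545 0.055 0.251] [ 0.34  0.24  1.85 -0.47  1.1   0.24]
```

View pics/ov_scene.png

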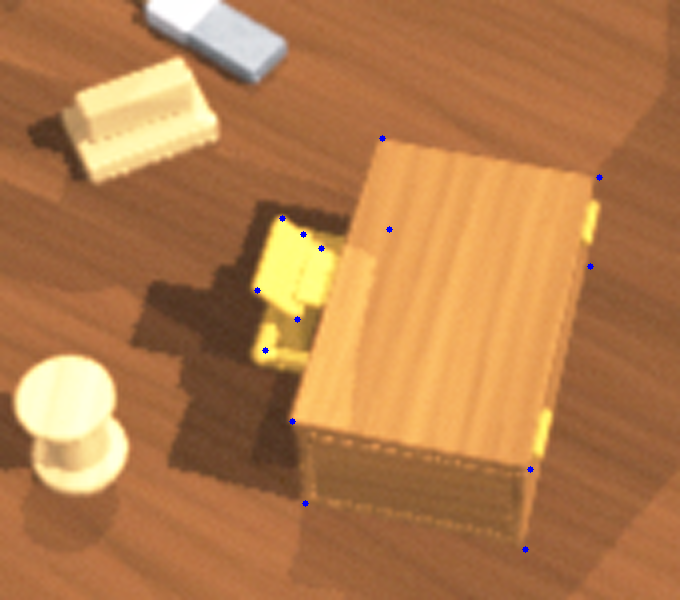

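View pics/ov_side.png

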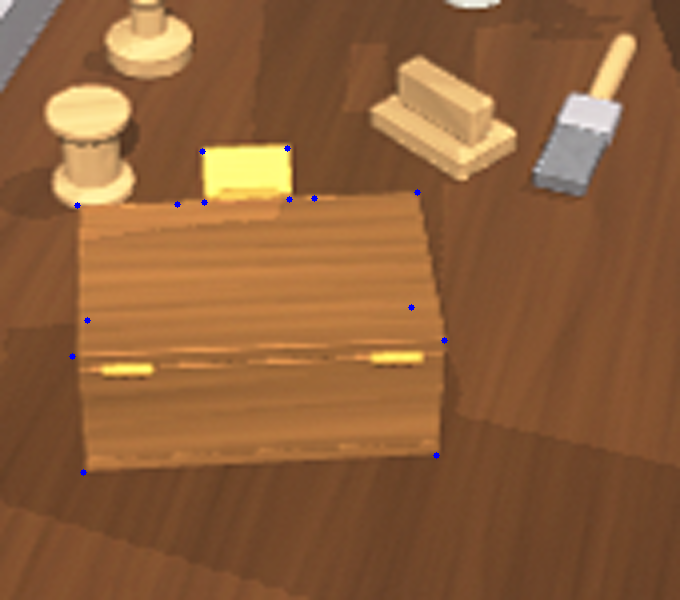

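```bash
cat >> h.py <<'E'
def finger(u,n,th=0,dx=0,y=0,dr=0):
    """tip pose in lip frame (mm), pushed dx mm inward, turned th about the hinge -> TCP, dir"""
    fa=-np.pi/4-th; f=np.cos(fa)*CX+np.sin(fa)*CZ
    d=np.array([(u+n)/2**.5/1000+dx/1000,(n-u)/2**.5/1000])-np.array([.07,.0855])
    c,s=np.cos(th),np.sin(th); e=np.array([.07,.0855])+np.array([c*d[0]+s*d[1],-s*d[0]+c*d[1]])
    return W(e[0],y,e[1])-.017*f, f
E
python3 - <<'E'
from h import *
s=cam("scene");print("spool",ray((240,255),0,s["intrinsics"],s["view"]))
hand.move_gripper(0.0,40)
p,f=finger(-250,-28); b=best(p+[0,0,.06],f,CY); bot.goto_joints(b[2])
p,f=finger(-180,-28); q=b[1]; bot.servo_line(p,q,.2)
o=get_obs();print(o["time_s"],o["wrist_force"],o["gripper_width"],np.linalg.norm(o["position"]-p))
cam("scene","a1");cam("wrist","a2");cam("side","a3")
E
python3 -c "
import cv2
a=cv2.imread('pics/a1.png')[100:290,200:420];cv2.imwrite('pics/a1z.png',cv2.resize(a,None,fx=3,fy=3,interpolation=2))"
```

```text
spool [ 0.72373967 -0.12218569  0.        ]
3.8417 [ 0.09725181 -0.85824702 -0.08337931] 8.460546748024215e-05 0.001297161800745066
```

View pics/a1z.png

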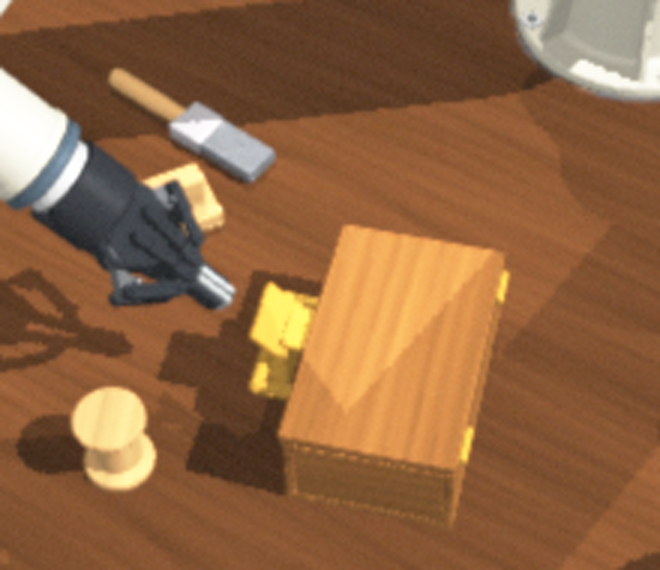

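View pics/a2.png

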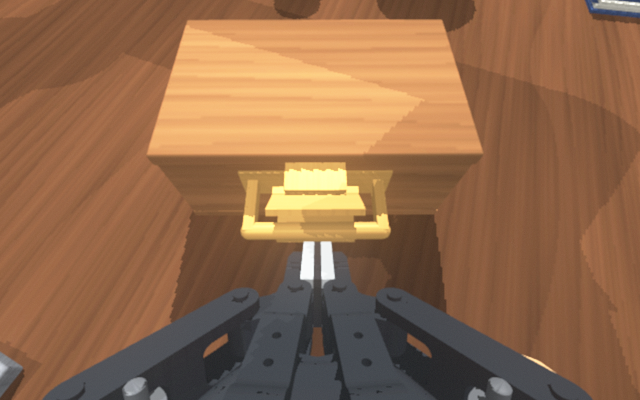

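View pics/a3.png

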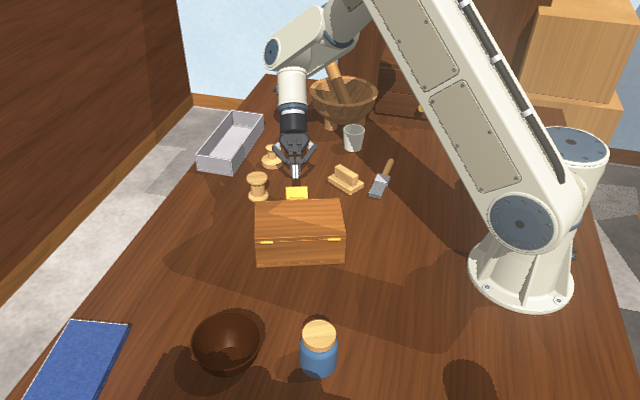

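```bash
python3 - <<'E'
from h import *
r=cam("wrist")
for nm,p in [("lip out L",(-.117,.028,.104)),("lip out R",(-.117,-.028,.104)),("lip in",(-.093,.028,.08)),("rod L",(-.11,.046,.06)),("rod R",(-.11,-.046,.06)),("edgeL",(-.073,.11,.0975)),("edgeR",(-.073,-.11,.0975)),("backL",(.07,.11,.0975)),("backR",(.07,-.11,.0975))]:
    print(nm,proj(W(*p),r["intrinsics"],r["view"]).round(1))
im=r["frame"][150:260,220:420,::-1]; cv2.imwrite("pics/a4.png",cv2.resize(im,None,fx=4,fy=4,interpolation=2))
E
```

```text
lip out L [267.1 207.1]
lip out R [366.6 207.2]
lip in [274.7 190.7]
rod L [250.8 226. ]
rod R [382.6 226. ]
edgeL [146.5 150.4]
edgeR [486.5 150.7]
backL [188.5  15. ]
backR [444.5  15.5]
```

View pics/a4.png

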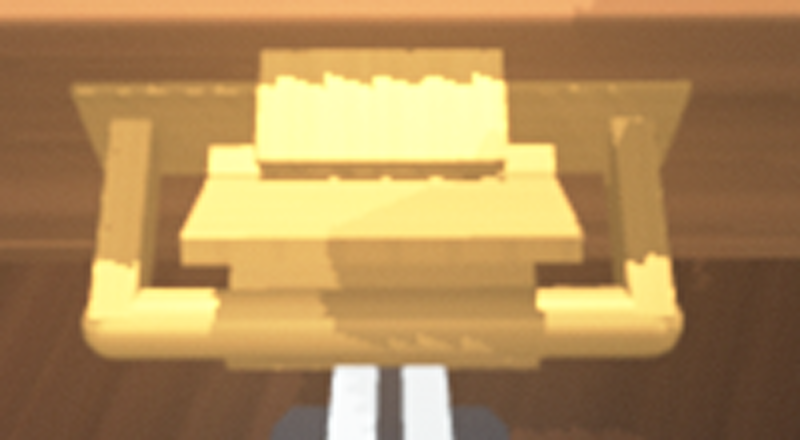

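```bash
python3 - <<'E'
from h import *
q=get_obs()["orientation"]; q=best(finger(-180,-27)[0],finger(-180,-27)[1],CY)[1]
f0=get_obs()["wrist_force"]
def pr(t):
    o=get_obs(); w=o["wrist_force"]-f0; print(t,"t%.1f"%o["time_s"],"Fx %.1f Fy %.1f Fz %.1f"%(w@CX,w@CY,w[2])); return w
for u in (-150,-138,-130):
    bot.servo_line(finger(u,-27)[0],q,.06); w=pr(u)
    if np.linalg.norm(w)>8: break
else:
    for dx in range(2,26,2):
        bot.servo_line(finger(-130,-27,0,dx)[0],q,.04); w=pr(dx)
        if np.linalg.norm(w)>14: break
cam("wrist","b1");cam("scene","b2")
E
python3 -c "
import cv2
a=cv2.imread('pics/b2.png')[170:270,240:390];cv2.imwrite('pics/b2z.png',cv2.resize(a,None,fx=5,fy=5,interpolation=2))"
```

```text
-150 t4.7 Fx 0.3 Fy -0.9 Fz 1.0
-138 t5.0 Fx -0.5 Fy -0.1 Fz 1.4
-130 t5.3 Fx 1.2 Fy -0.4 Fz 0.7
2 t5.6 Fx 0.5 Fy 1.1 Fz 0.3
4 t5.8 Fx -0.5 Fy -0.4 Fz -0.4
6 t6.1 Fx -1.8 Fy 0.1 Fz 0.0
8 t6.3 Fx -1.6 Fy 0.2 Fz 0.4
10 t6.6 Fx -2.1 Fy 0.1 Fz 0.1
12 t6.8 Fx -3.4 Fy 1.0 Fz -0.1
14 t7.1 Fx -3.5 Fy 0.7 Fz -1.3
16 t7.3 Fx -3.9 Fy 0.0 Fz -1.2
18 t7.6 Fx -3.6 Fy 0.2 Fz -0.6
20 t7.8 Fx -6.7 Fy -0.1 Fz -2.0
22 t8.1 Fx -11.5 Fy 0.7 Fz -3.0
24 t8.3 Fx -15.7 Fy 0.7 Fz -2.9
```

View pics/b1.png

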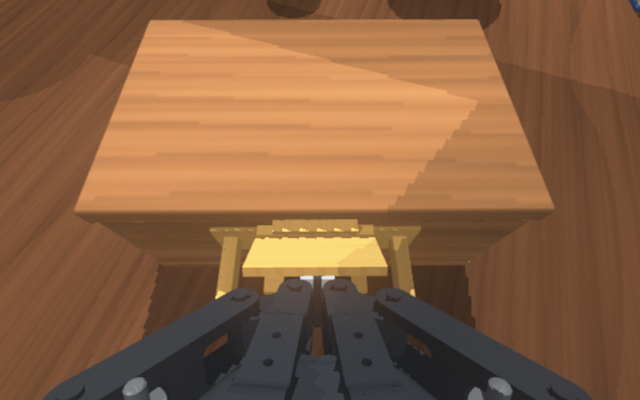

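View pics/b2z.png

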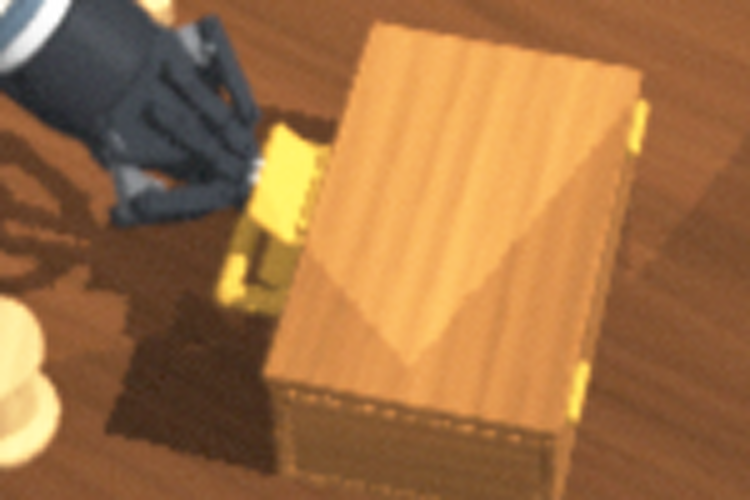

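The wrist image shows the fingers under the lip at (315,270), with the lip pressed toward the lid. Force rises sharply from 20 mm, so the tab is at its stop. Next I'll lift about the hinge.

```bash
python3 - <<'E'
from h import *
b=best(finger(-130,-27,0,23)[0],finger(-130,-27)[1],CY); sgn=np.sign((R.from_quat(b[1]).as_matrix()[:,2])@CY)
def pr(t):
    o=get_obs(); w=o["wrist_force"]; print(t,"t%.1f"%o["time_s"],"Fx %.1f Fy %.1f Fz %.1f"%(w@CX,w@CY,w[2])); return w
for th in [.03,.06,.1,.15,.2,.3,.4]:
    p,f=finger(-130,-27,th,23); bot.servo_line(p,ori(f,sgn*CY),.08); w=pr(th)
    if np.linalg.norm(w)>35: break
cam("scene","c1");cam("side","c2")
E
```

```text
0.03 t8.7 Fx -9.2 Fy 2.2 Fz -0.8
0.06 t8.9 Fx -7.5 Fy 0.1 Fz -0.7
0.1 t9.2 Fx -6.2 Fy 0.8 Fz 0.0
0.15 t9.4 Fx -5.8 Fy 1.1 Fz 1.8
0.2 t9.7 Fx -7.2 Fy 1.5 Fz 1.7
0.3 t10.1 Fx -6.2 Fy 1.5 Fz 2.6
0.4 t10.4 Fx -6.9 Fy 1.5 Fz 3.3
```

View pics/c1.png

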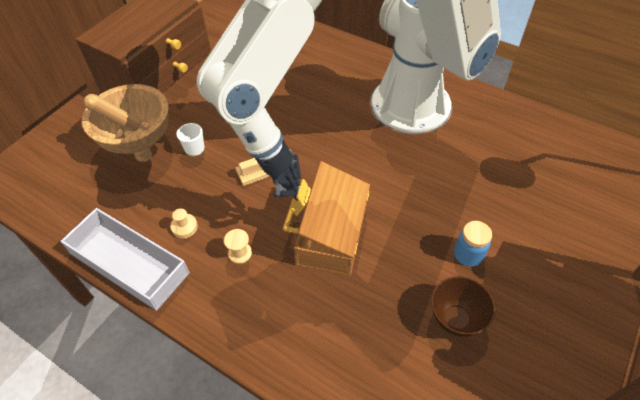

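View pics/c2.png

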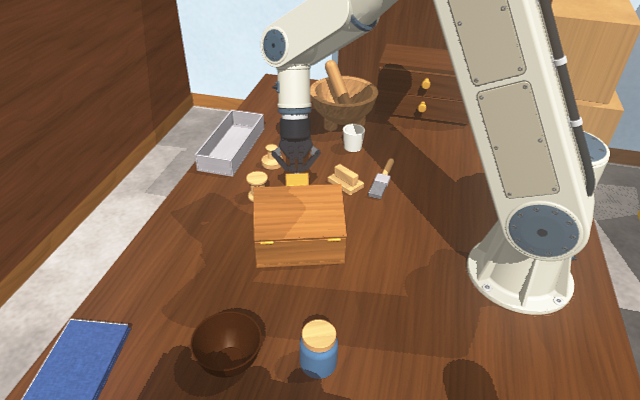

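The lid is rising: in the scene view its front edge now sits at (300–360, 170–195), clear of the rod at (290,225). I'll keep following the arc.

```bash
python3 - <<'E'
from h import *
b=best(finger(-130,-27,.4,23)[0],finger(-130,-27,.4)[1],CY); sgn=np.sign((R.from_quat(b[1]).as_matrix()[:,2])@CY)
def pr(t):
    o=get_obs(); w=o["wrist_force"]; print(t,"t%.1f"%o["time_s"],"Fx %.1f Fy %.1f Fz %.1f"%(w@CX,w@CY,w[2])); return w
for th in [.5,.6,.7,.8,.9,1.0,1.1,1.2,1.3,1.4]:
    p,f=finger(-130,-27,th,23)
    if kinematics.solve_ik(p,ori(f,sgn*CY)) is None: print("noik",th);break
    bot.servo_line(p,ori(f,sgn*CY),.12); w=pr(th)
    if np.linalg.norm(w)>25: break
cam("scene","d1");cam("side","d2")
E
```

```text
0.5 t10.8 Fx -6.6 Fy 1.6 Fz 4.1
0.6 t11.1 Fx -7.0 Fy 2.0 Fz 4.8
0.7 t11.4 Fx -5.3 Fy 2.5 Fz 5.9
0.8 t11.7 Fx -4.5 Fy 1.9 Fz 5.6
0.9 t12.0 Fx -3.3 Fy 1.5 Fz 5.2
1.0 t12.3 Fx -1.7 Fy 1.1 Fz 4.0
1.1 t12.6 Fx -0.7 Fy 1.0 Fz 4.8
1.2 t12.8 Fx 0.4 Fy 2.6 Fz 3.8
1.3 t13.1 Fx -0.0 Fy 2.3 Fz 4.3
1.4 t13.4 Fx 1.3 Fy 2.6 Fz 3.1
```

View pics/d1.png

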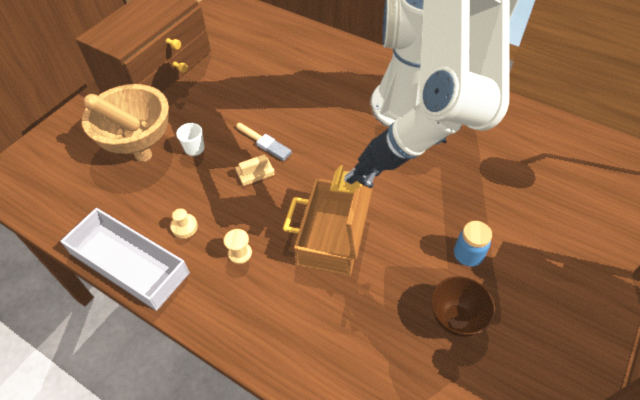

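View pics/d2.png

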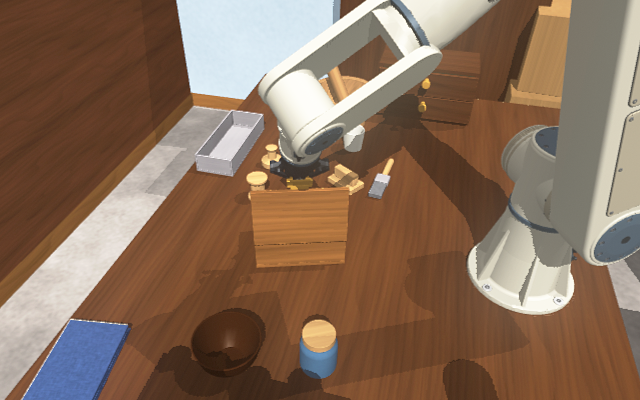

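```bash
python3 - <<'E'
from h import *
b=best(finger(-130,-27,1.4,23)[0],finger(-130,-27,1.4)[1],CY); sgn=np.sign((R.from_quat(b[1]).as_matrix()[:,2])@CY)
def pr(t):
    o=get_obs(); w=o["wrist_force"]; print(t,"t%.1f"%o["time_s"],"Fx %.1f Fy %.1f Fz %.1f"%(w@CX,w@CY,w[2])); return w
p,f=finger(-136,-33,1.4,18); q=ori(f,sgn*CY); bot.servo_line(p,q,.1); pr("off")
p,f=finger(-225,-40,1.4,18); bot.servo_line(p,q,.25); pr("back")
D=[0,0,-1]; qd=ori(D,sgn*CY); Y=.09
bot.servo_line(W(.02,Y,.36),qd,.3); pr("above")
def tip(x,z): return W(x,Y,z)+[0,0,.017]
bot.servo_line(tip(.02,.18),qd,.25); pr("down")
r=.095
for th in [1.3,1.4,1.5,1.6,1.7,1.8,1.9,2.0,2.05,2.1]:
    # tool surface 11 mm toward +x lies on the inner face
    x=.07-r*np.cos(th)-.012; z=.0855+r*np.sin(th)
    bot.servo_line(tip(x,z),qd,.15); w=pr(th)
    if np.linalg.norm(w)>20: break
cam("scene","e1");cam("side","e2")
E
```

```text
off t13.8 Fx 0.6 Fy 0.2 Fz 0.5
back t14.3 Fx -0.2 Fy 1.0 Fz -0.1
above t15.2 Fx 0.1 Fy -0.5 Fz 0.7
down t15.9 Fx 0.6 Fy 0.0 Fz -0.0
1.3 t16.2 Fx 0.4 Fy -0.8 Fz -0.8
1.4 t16.4 Fx -0.1 Fy 0.4 Fz 1.0
1.5 t16.7 Fx -0.1 Fy 0.7 Fz 0.3
1.6 t16.9 Fx -0.5 Fy 0.3 Fz -0.3
1.7 t17.2 Fx -3.1 Fy 4.8 Fz 1.5
1.8 t17.4 Fx -0.0 Fy 4.2 Fz -0.6
1.9 t17.7 Fx 0.3 Fy 5.0 Fz -1.0
2.0 t17.9 Fx 0.8 Fy 6.7 Fz -0.5
2.05 t18.2 Fx 0.4 Fy 4.9 Fz -0.7
2.1 t18.4 Fx -5.2 Fy 8.7 Fz 4.2
```

View pics/e1.png

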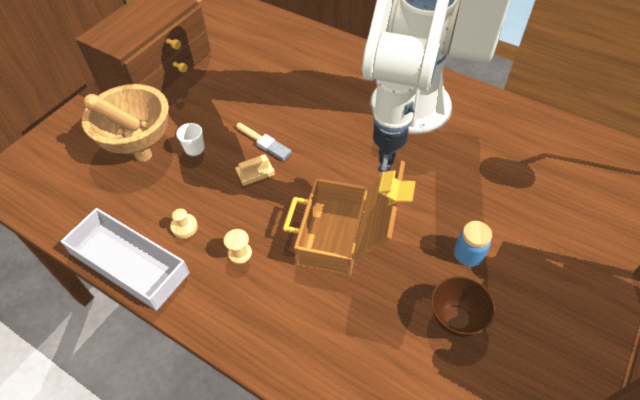

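View pics/e2.png

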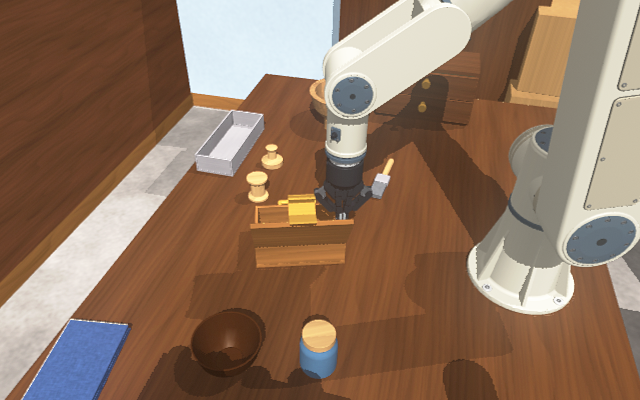

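```bash
python3 - <<'E'
from h import *
o=get_obs(); p=o["position"]; q=o["orientation"]
bot.servo_line(p-.02*CX,q,.15); bot.servo_line(p-.03*CX+[0,0,.12],q,.3)
hand.move_gripper(.05,40)
B=np.array([.484,-.2485]); yb=-.55
jaw=np.array([-np.sin(yb),np.cos(yb),0]); b=best(np.array([B[0],B[1],.20]),[0,0,-1],jaw); bot.goto_joints(b[2])
r=cam("wrist","f1"); s=cam("scene","f2")
print(get_obs()["time_s"],get_obs()["gripper_width"])
P=lambda x,y,z:np.array([B[0]+x*np.cos(yb)-y*np.sin(yb),B[1]+x*np.sin(yb)+y*np.cos(yb),z])
im=cv2.imread("pics/f1.png")
for x in(-1,1):
  for y in(-1,1):
    for a in((.048*x,.03*y,.018),(.04*x,.012*y,.052)):
      u=proj(P(*a),r["intrinsics"],r["view"]); cv2.circle(im,tuple(int(v) for v in u),2,(255,0,0),-1)
cv2.imwrite("pics/f1o.png",im)
E
```

```text
21.3667 0.05008117927237725
```

View pics/f1o.png

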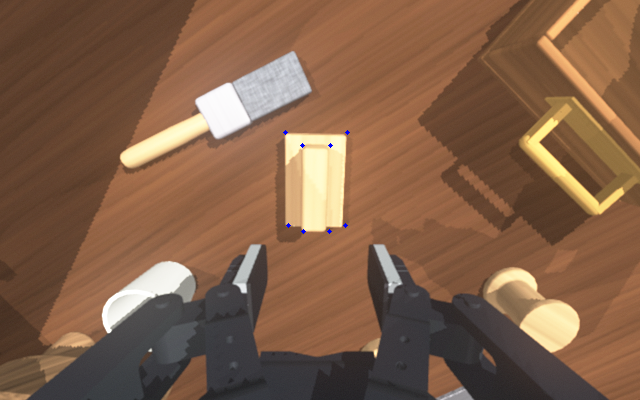

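View pics/f2.png

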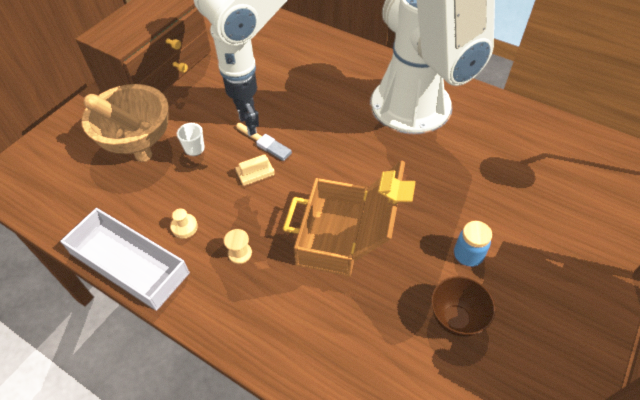

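```bash
python3 - <<'E'
from h import *
s=cam("scene"); c=ray((193,152),0,s["intrinsics"],s["view"]); print("cup",c, "dist",np.linalg.norm(c[:2]-[.484,-.2485]))
o=get_obs(); q=o["orientation"]; B=[.484,-.2485]
bot.servo_line([B[0],B[1],.08],q,.2); print(get_obs()["wrist_force"].round(1))
bot.servo_line([B[0],B[1],.039],q,.08); print(get_obs()["wrist_force"].round(1))
hand.move_gripper(0,50); print(get_obs()["gripper_width"],get_obs()["wrist_force"].round(1))
bot.servo_line([B[0],B[1],.08],q,.08); bot.servo_line([B[0],B[1],.26],q,.25)
cam("wrist","g1");cam("scene","g2"); o=get_obs();print(o["gripper_width"],o["wrist_force"].round(1),o["time_s"])
E
```

```text
cup [ 0.51704412 -0.45561875  0.        ] dist 0.2097381498142429
[ 0.1 -0.3  0.6]
[0.4 0.2 0.6]
0.023211316693830173 [-0.7 -0.3  4.5]
0.023348960909622435 [-0.9 -0.5 -2.8] 24.8083
```

View pics/g1.png

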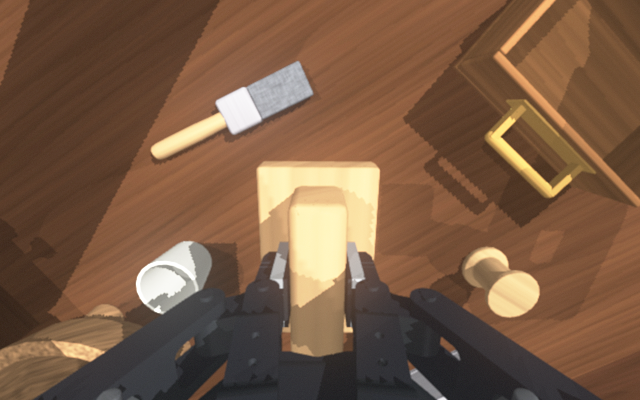

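View pics/g2.png

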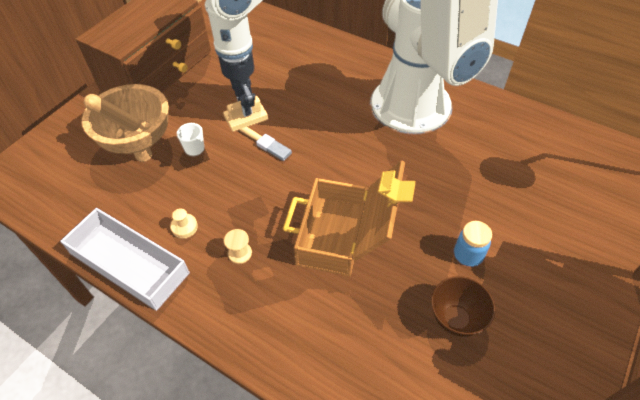

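```bash
python3 - <<'E'
from h import *
def pr(t):
    o=get_obs(); w=o["wrist_force"]; print(t,"t%.1f"%o["time_s"],"Fx %.1f Fy %.1f Fz %.1f"%(w@CX,w@CY,w[2])); return w
p=W(-.002,0,.26); b=best(p,[0,0,-1],CY); bot.servo_line(p,b[1],.2); f0=pr("over")
bot.servo_line(W(-.002,0,.13),b[1],.2); pr("mid"); cam("wrist","i0")
for z in (.09,.065,.055,.052,.050,.049,.048,.047,.046):
    bot.servo_line(W(-.002,0,z),b[1],.06); w=pr(z)
    if (w-f0)[2]>3 : break
    if abs((w-f0)@CX)>6 or abs((w-f0)@CY)>6: break
cam("scene","i1"); cam("wrist","i2")
E
```

```text
over t26.5 Fx -0.3 Fy 0.0 Fz -2.0
mid t27.3 Fx -0.7 Fy -0.5 Fz -0.6
0.09 t28.1 Fx 0.1 Fy 0.4 Fz -1.7
0.065 t28.7 Fx 0.0 Fy 0.4 Fz -1.8
0.055 t29.0 Fx -0.1 Fy 0.3 Fz -2.5
0.052 t29.3 Fx -0.2 Fy -0.9 Fz -3.1
0.05 t29.5 Fx -0.2 Fy 0.3 Fz -1.8
0.049 t29.8 Fx -0.4 Fy 0.1 Fz -2.5
0.048 t30.0 Fx -0.2 Fy -0.2 Fz -3.0
0.047 t30.3 Fx 1.4 Fy 2.0 Fz 7.5
```

View pics/i1.png

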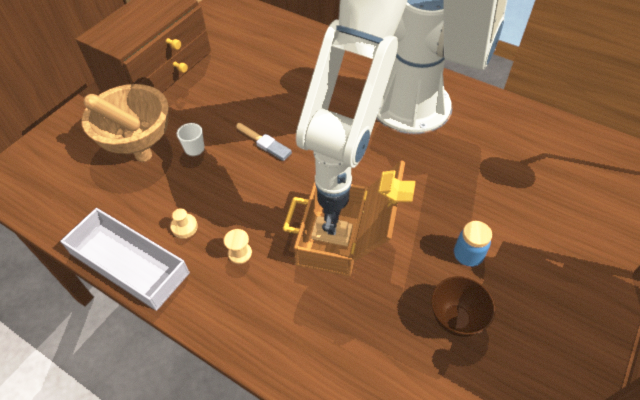

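View pics/i2.png

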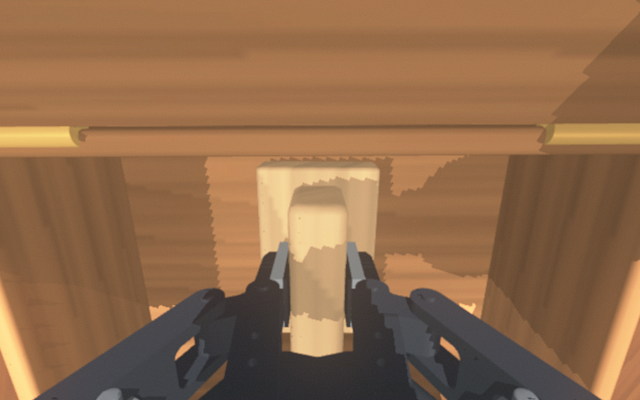

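The wrist view shows the block flat on the case floor at (317,230), clear of the walls, and contact came at the predicted height. I'll release it and retract.

```bash
python3 - <<'E'
from h import *
hand.move_gripper(.05); bot.dwell(.3)
q=get_obs()["orientation"]; q=best(W(-.002,0,.047),[0,0,-1],CY)[1]
bot.servo_line(W(-.002,0,.09),q,.1); bot.servo_line(W(-.03,0,.30),q,.3)
cam("wrist","j1");cam("scene","j2");cam("side","j3");print(get_obs()["time_s"],get_obs()["wrist_force"].round(1))
# probe IK for pulling the lid from behind
r=.125
for Y in (-.05,0,.06):
  for th in (2.1,1.8,1.5,1.2,1.0):
    f=[0,0,-1]; x=.07-r*np.cos(th)+.012*np.sin(th); z=.0855+r*np.sin(th)
    b=best(W(x+.015,Y,z+.017-.03),f,CY); print(Y,th,None if b is None else b[2].round(2))
E
```

```text
32.6333 [ 0.7  0.3 -0.2]
-0.05 2.1 [ 0.37  0.36  1.78 -0.    0.99  0.05]
-0.05 1.8 [ 0.31  0.35  1.77 -0.    1.02 -0.01]
-0.05 1.5 [ 0.25  0.35  1.77 -0.    1.03 -0.07]
-0.05 1.2 [ 0.19  0.36  1.77 -0.    1.01 -0.14]
-0.05 1.0 [ 0.15  0.38  1.77 -0.    0.99 -0.18]
0 2.1 [ 0.38  0.29  1.89 -0.    0.96  0.05]
0 1.8 [ 0.31  0.27  1.88 -0.    0.99 -0.01]
0 1.5 [ 0.24  0.27  1.87 -0.    0.99 -0.08]
0 1.2 [ 0.18  0.29  1.87 -0.    0.98 -0.15]
0 1.0 [ 0.13  0.31  1.87 -0.    0.96 -0.19]
0.06 2.1 [ 0.38  0.2   2.01 -0.    0.93  0.06]
0.06 1.8 [ 0.31  0.18  2.   -0.    0.96 -0.01]
0.06 1.5 [ 0.23  0.18  1.99 -0.    0.96 -0.09]
0.06 1.2 [ 0.16  0.2   1.99 -0.    0.95 -0.17]
0.06 1.0 [ 0.11  0.22  1.99 -0.    0.92 -0.22]
```

View pics/j1.png

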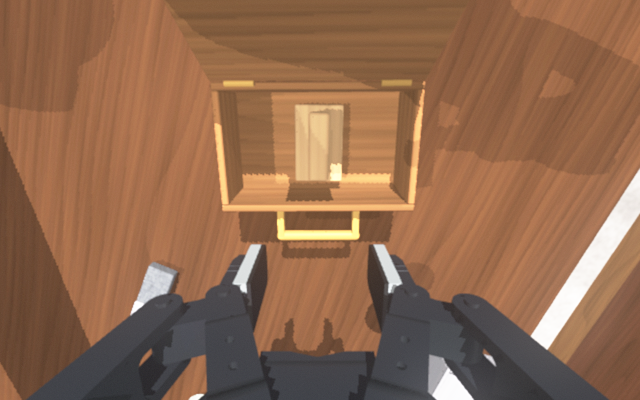

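View pics/j2.png

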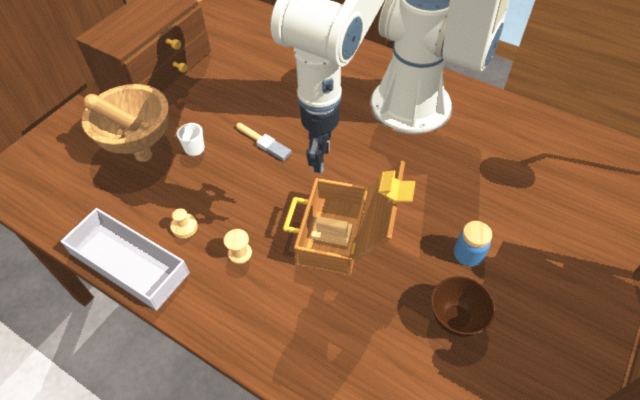

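View pics/j3.png

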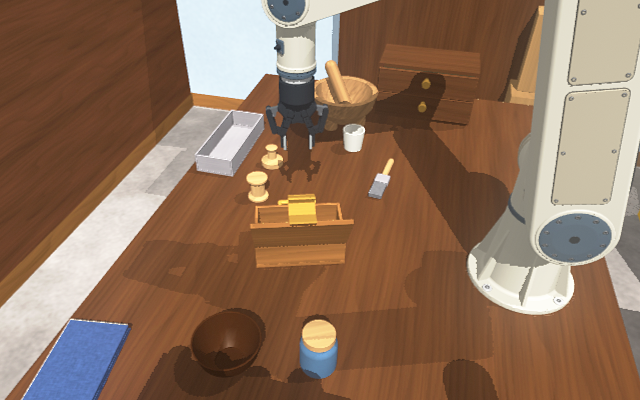

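```bash
python3 - <<'E'
from h import *
def pr(t):
    o=get_obs(); w=o["wrist_force"]; print(t,"t%.1f"%o["time_s"],"Fx %.1f Fy %.1f Fz %.1f"%(w@CX,w@CY,w[2])); return w
Y=-.085
hand.move_gripper(0)
q=best(W(.1,Y,.34),[0,0,-1],CY)[1]
tip=lambda x,z:W(x,Y,z)+[0,0,.017]
bot.servo_line(W(-.03,Y,.34),q,.3)
bot.servo_line(tip(.20,.31),q,.3); bot.servo_line(tip(.20,.175),q,.25); f0=pr("behind")
def rot(th,a,b): c,s=np.cos(th),np.sin(th); return .07+c*a+s*b, .0855-s*a+c*b
for th in (2.1,2.0,1.9,1.8,1.7,1.6,1.5):
    x,z=rot(th,-.143,.012); bot.servo_line(tip(x+.011,z-.03),q,.15); w=pr(th)
    if np.linalg.norm(w-f0)>20: break
cam("scene","k1");cam("side","k2")
E
```

```text
behind t35.2 Fx 0.4 Fy -0.6 Fz 0.1
2.1 t35.6 Fx -0.3 Fy -0.2 Fz 0.3
2.0 t35.9 Fx 0.7 Fy -0.7 Fz 0.2
1.9 t36.1 Fx 0.0 Fy -0.3 Fz 0.5
1.8 t36.4 Fx -0.0 Fy 0.8 Fz 0.1
1.7 t36.6 Fx 0.3 Fy -0.1 Fz 0.9
1.6 t36.9 Fx -0.4 Fy -0.5 Fz -0.0
1.5 t37.1 Fx 0.8 Fy 0.3 Fz -0.5
```

View pics/k1.png

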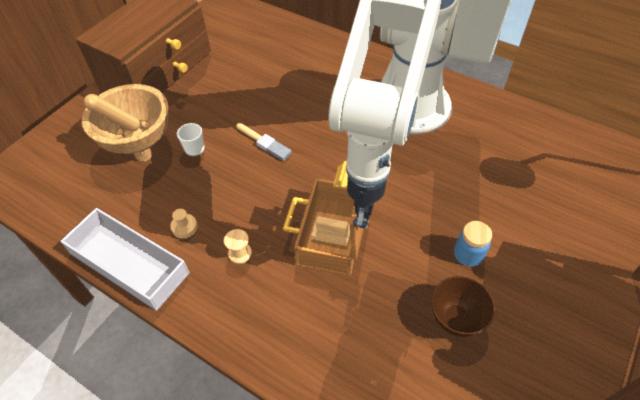

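View pics/k2.png

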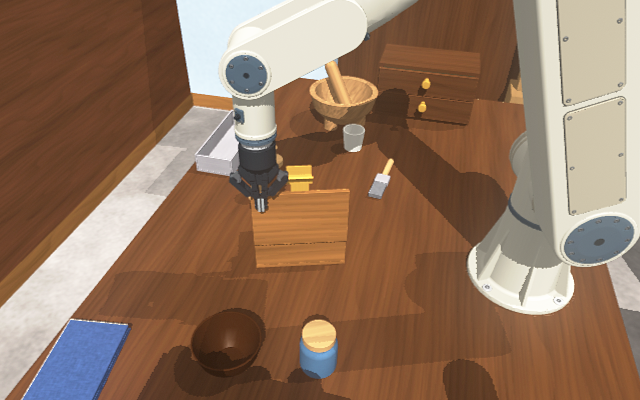

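The side view shows the lid near upright at (300,220), with the fingers behind it at (262,205). It is following, so I'll continue down.

```bash
python3 - <<'E'
from h import *
def pr(t):
    o=get_obs(); w=o["wrist_force"]; print(t,"t%.1f"%o["time_s"],"Fx %.1f Fy %.1f Fz %.1f"%(w@CX,w@CY,w[2])); return w
Y=-.085; q=best(get_obs()["position"],[0,0,-1],CY)[1]
tip=lambda x,z:W(x,Y,z)+[0,0,.017]
def rot(th,a,b): c,s=np.cos(th),np.sin(th); return .07+c*a+s*b, .0855-s*a+c*b
for th in (1.45,1.3,1.15,1.0,.85,.7,.55,.4,.3,.22):
    x,z=rot(th,-.12,.012); bot.servo_line(tip(x+.011*np.sin(th),z),q,.15); w=pr(th)
    if np.linalg.norm(w)>20: break
cam("scene","l1");cam("side","l2")
E
```

```text
1.45 t37.5 Fx 0.4 Fy -0.5 Fz 0.7
1.3 t37.8 Fx 0.9 Fy -0.3 Fz 0.9
1.15 t38.0 Fx 0.4 Fy 0.6 Fz -0.2
1.0 t38.3 Fx -0.9 Fy 0.7 Fz 0.4
0.85 t38.6 Fx -0.1 Fy 0.4 Fz 0.4
0.7 t38.9 Fx -0.3 Fy -0.8 Fz 0.7
0.55 t39.1 Fx -0.5 Fy -0.5 Fz -0.3
0.4 t39.4 Fx 1.2 Fy 0.6 Fz 0.8
0.3 t39.7 Fx -0.4 Fy -0.5 Fz 0.4
0.22 t39.9 Fx 0.3 Fy -0.8 Fz 0.2
```

View pics/l1.png

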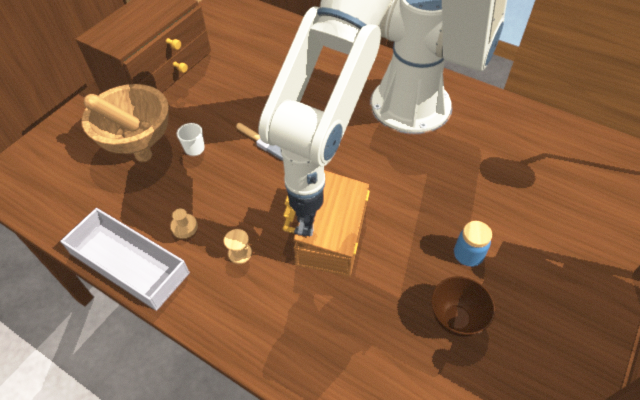

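View pics/l2.png

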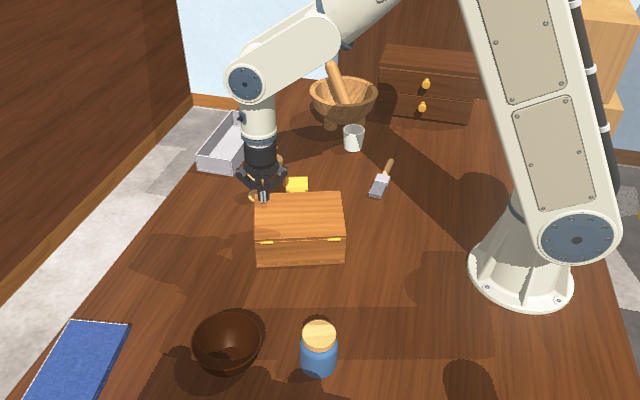

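```bash
python3 - <<'E'
from h import *
def pr(t):
    o=get_obs(); w=o["wrist_force"]; print(t,"t%.1f"%o["time_s"],"Fx %.1f Fy %.1f Fz %.1f"%(w@CX,w@CY,w[2])); return w
Y=-.07; q=best(get_obs()["position"],[0,0,-1],CY)[1]
tip=lambda x,z:W(x,Y,z)+[0,0,.017]
for z in (.115,.11,.107,.104,.102,.1,.098,.096,.094,.092,.09,.088):
    bot.servo_line(tip(-.058,z),q,.05); w=pr(z)
    if w[2]>20: break
cam("scene","m1");cam("side","m2");cam("wrist","m3")
E
python3 -c "
import cv2
a=cv2.imread('pics/m1.png')[160:280,250:400];cv2.imwrite('pics/m1z.png',cv2.resize(a,None,fx=5,fy=5,interpolation=2))"
```

```text
0.115 t40.6 Fx -0.7 Fy 0.1 Fz 0.4
0.11 t40.9 Fx 0.8 Fy 0.1 Fz 0.2
0.107 t41.1 Fx -0.4 Fy 0.2 Fz -0.3
0.104 t41.4 Fx -0.2 Fy -0.6 Fz 0.0
0.102 t41.6 Fx -0.6 Fy -0.3 Fz 0.3
0.1 t41.9 Fx -0.5 Fy -0.5 Fz 0.6
0.098 t42.1 Fx -0.1 Fy -0.7 Fz 0.7
0.096 t42.4 Fx 1.4 Fy 4.9 Fz 14.2
0.094 t42.6 Fx 2.6 Fy 10.4 Fz 28.9
```

View pics/m1z.png

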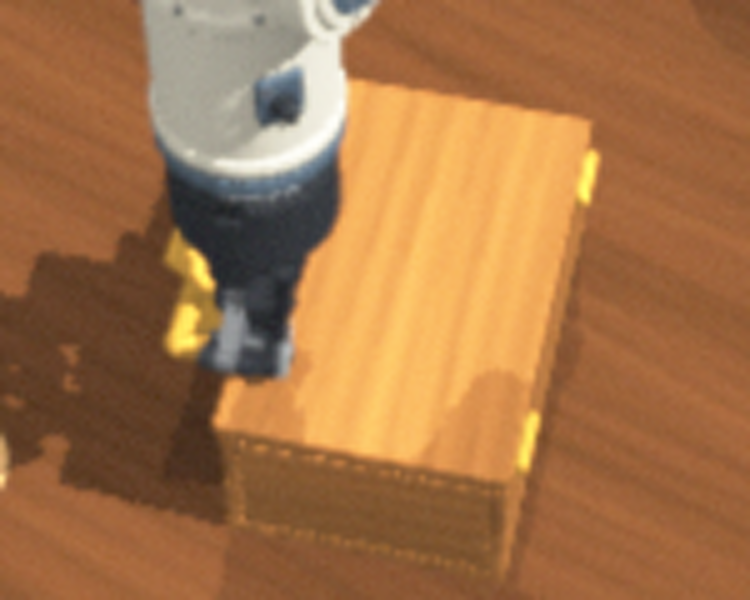

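View pics/m3.png

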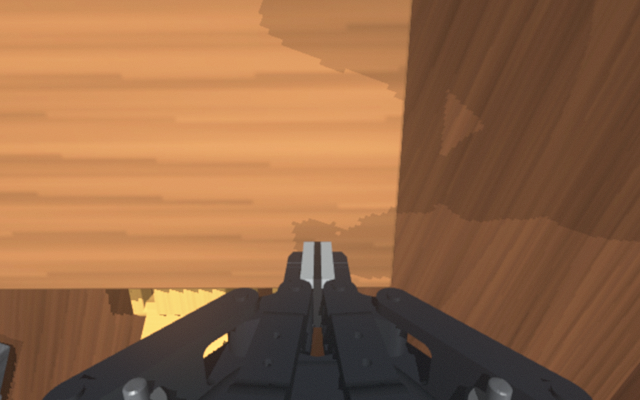

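The tips met a hard stop at z≈97 mm, which is the shut height. I'll retract and compare with the first pictures.

```bash
python3 - <<'E'
from h import *
o=get_obs(); q=best(o["position"],[0,0,-1],CY)[1]
bot.servo_line(W(-.058,-.07,.14),q,.1); bot.servo_line(W(-.16,0,.26),q,.3)
r=cam("wrist","n3")
bot.reach(np.array([.30,-.5,.30]),best(np.array([.30,-.5,.30]),[0,0,-1],CY)[1])
cam("scene","n1");cam("side","n2");print(get_obs()["time_s"])
a=cv2.imread('pics/n1.png');b=cv2.imread('pics/scene0.png')
z=lambda i:cv2.resize(i[185:255,260:390],None,fx=5,fy=5,interpolation=2)[:290]
cv2.imwrite('pics/n1z.png',np.vstack([z(b),z(a)]))
a=cv2.imread('pics/n2.png');b=cv2.imread('pics/side0.png')
z=lambda i:cv2.resize(i[175:275,240:360],None,fx=3.3,fy=3.3,interpolation=2)
cv2.imwrite('pics/n2z.png',np.hstack([z(b),z(a)]))
E
```

```text
45.9
```

View pics/n1z.png

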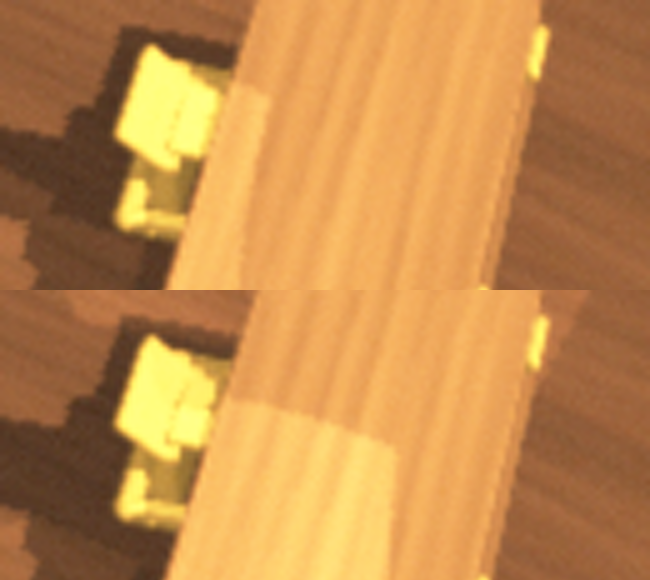

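View pics/n2z.png

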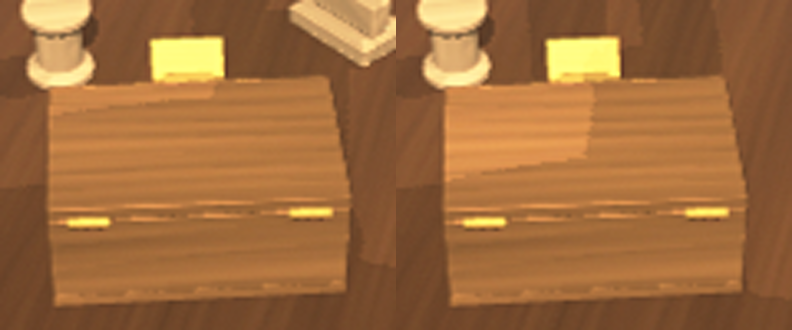

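View pics/n3.png

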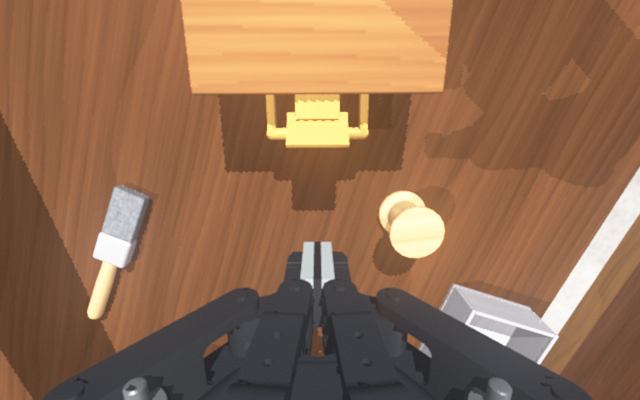

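View pics/n1.png

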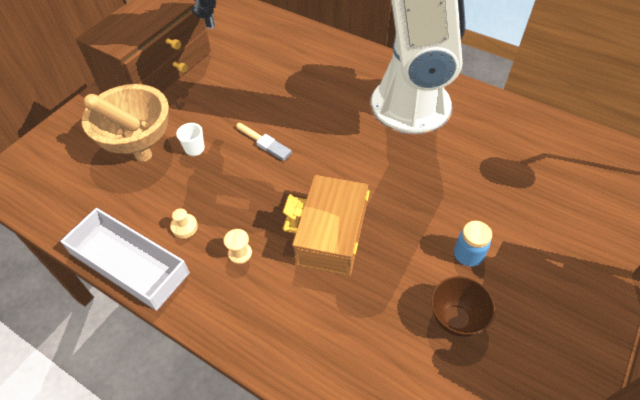

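The lid and lip match the opening pictures to the pixel: lip at (292,212) in the scene view, the same outline in the side view, and nothing else moved. I'll hand in.

```bash
python3 -c "
from workcell import *
from workcell import hand_in
hand_in()"
```

```text
the job is handed in; nothing more can be done
```

I put the block in the case and shut the lid, and handed the job in at about 46 s of robot time. `hand_in()` gives no verdict, so the result is judged only from my own checks.

**What I did:**
- **Opening:** I pressed the tab with closed fingers until the force rose sharply at its stop. I then lifted it about the hinge to roughly 1.4 rad and pushed the lid's inner face back to about its stop.
- **Placing:** I gripped the block by its handle and lowered it flat onto the case floor. Contact came at the predicted height, and I let go there.
- **Shutting:** I pushed the lid over from behind and pressed its front edge down to a hard stop at the shut height.

**Last checks:**
- **Block:** it lay flat and clear of the walls when I released it. I could not see it once the lid was shut.
- **Lid and tab:** both match the opening pictures in the scene and side views, so the lid looks shut and the tab sprung out.
- **Bystanders:** none had visibly moved.
- **Robot:** the arm was clear of everything.

**Checks that disagreed:**
- **No snap felt:** I read almost no force while closing the lid, and the 5–10 N of the barb passing the rod never showed before the hard stop at 29 N. That the tab is home rests on the pictures alone.
- **Sideways force when opening:** there was a 5–9 N sideways force during the last push to open, probably the gripper rubbing the tab plate.
- **Wrist camera offset:** before the first touch, the wrist camera put the case about 3 mm off from the other two views. I kept their estimate, and the contacts agreed with it.

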